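# Clear the craft table into its trays

### The job

The craft session is over, so sort what is left on the table: stand both glue sticks upright in the white tub, both closed paint pots upright in the dark metal tray, and the wooden printing stamp, sole down, in the wooden tray. Do not knock over the big glue bottle or the pot of brushes.

Things in the scene. Friction and masses are not known exactly. Their poses are not given: they have to be found in the camera images.
- glue_red: a standing glue stick, a cylinder 26 mm in diameter and 92 mm tall, white with a red screw base and a red cap (cap from 62 mm up); about 35 g; origin at the centre of its underside, z up along the stick
- glue_blue: a standing glue stick, a cylinder 26 mm in diameter and 92 mm tall, white with a blue screw base and a blue cap (cap from 62 mm up); about 35 g; origin at the centre of its underside, z up along the stick
- pot_yellow: a standing closed paint pot, a cylinder 50 mm in diameter and 70 mm tall, white with a yellow band and a yellow lid (lid from 50 mm up, same diameter); about 110 g; origin at the centre of its underside, z up
- pot_green: a standing closed paint pot, a cylinder 50 mm in diameter and 70 mm tall, white with a green band and a green lid (lid from 50 mm up, same diameter); about 110 g; origin at the centre of its underside, z up
- stamp: a standing wooden printing stamp: a block 45 x 45 mm and 22 mm tall (orange rubber sole, light wood above) with an upright dark wooden handle, a round bar 24 mm in diameter, on its centre from 22 mm up to 75 mm; about 60 g; origin at the centre of its underside, z up along the handle
- white_tub: the white plastic tub, for glue sticks, open on top, fixed to the table: 110 mm along its x, 160 mm along its y, 30 mm tall, walls and floor 5 mm thick (inside 100 x 150 mm, inner floor 5 mm above the origin); origin at the centre of its underside, z up
- metal_tray: the dark grey metal tray, for paint pots, open on top, fixed to the table: 110 mm along its x, 160 mm along its y, 30 mm tall, walls and floor 5 mm thick (inside 100 x 150 mm, inner floor 5 mm above the origin); origin at the centre of its underside, z up
- wood_tray: the light wooden tray, for the printing stamp, open on top, fixed to the table: 110 mm along its x, 160 mm along its y, 30 mm tall, walls and floor 5 mm thick (inside 100 x 150 mm, inner floor 5 mm above the origin); origin at the centre of its underside, z up
- glue_bottle: the big white glue bottle with a red label, 66 mm in diameter and 190 mm tall, standing loose on the +y side of the trays; not to be knocked over; origin at the centre of its underside, z up
- brush_pot: a blue ceramic pot with brushes sticking up out of it, 74 mm in diameter, pot 100 mm tall, brush tips at about 195 mm, standing loose on the -y side of the trays; not to be knocked over; origin at the centre of its underside, z up
Not all that is in view belongs to the job. What is shaped like the pot_green but red is not meant.

How it is judged:
At the end, for the whole second after the job is handed in: Both glue sticks stand in the white tub, both paint pots in the metal tray, the stamp in the wooden tray: origin within 50 mm (tray x) and 75 mm (tray y) of the tray's centre, underside less than 12 mm above the tray's underside, upright within 0.15 rad, released, at rest (x of glue_red in the frame of white_tub between -0.05 and 0.05 m and y of glue_red in the frame of white_tub between -0.075 and 0.075 m and z of glue_red in the frame of white_tub between 0 and 0.012 m and angle between each of glue_red, glue_blue, pot_yellow, pot_green, stamp's own z axis and vertical below 0.15 rad and linear speed of each of glue_red, glue_blue, pot_yellow, pot_green, stamp below 0.02 m/s and angular speed of each of glue_red, glue_blue, pot_yellow, pot_green, stamp below 0.2 rad/s and x of glue_blue in the frame of white_tub between -0.05 and 0.05 m and y of glue_blue in the frame of white_tub between -0.075 and 0.075 m and z of glue_blue in the frame of white_tub between 0 and 0.012 m and x of pot_yellow in the frame of metal_tray between -0.05 and 0.05 m and y of pot_yellow in the frame of metal_tray between -0.075 and 0.075 m and z of pot_yellow in the frame of metal_tray between 0 and 0.012 m and x of pot_green in the frame of metal_tray between -0.05 and 0.05 m and y of pot_green in the frame of metal_tray between -0.075 and 0.075 m and z of pot_green in the frame of metal_tray between 0 and 0.012 m and x of stamp in the frame of wood_tray between -0.05 and 0.05 m and y of stamp in the frame of wood_tray between -0.075 and 0.075 m and z of stamp in the frame of wood_tray between 0 and 0.012 m); the robot touches nothing.
It fails at once if the big glue bottle is knocked over (tilted by more than 0.6 rad) (angle between glue_bottle's own z axis and vertical above 0.6 rad).
It fails at once if the pot of brushes is knocked over (tilted by more than 0.6 rad) (angle between brush_pot's own z axis and vertical above 0.6 rad).
It also fails if it takes over 128 s, if anything falls off the work surface, if the arm or the gripper's body presses on something with over 40 N, if the wrist force passes 120 N, or if a joint passes its speed limit or range.

### The arm

A 6-joint arm with a two-finger parallel gripper is mounted at the origin on the work surface. World frame = base frame: x ahead of the robot, y to its left, z up, the work surface at z = 0. Lengths are in m, angles in rad, forces in N, time in s.
With the tool pointing down it reaches from about 0.3 to 0.875 m from the base axis. Payload 6.4 kg.
Tool frame: the origin (TCP) lies at the centre of the arm's flange, where the gripper is bolted on; the fingertips stand 166 mm ahead of it and the grasp point (between the pads) lies 147 mm ahead of it; z points along the fingers, y is the line along which they close (so a half turn about z gives the same grasp; the last joint's range is limited). The gripper opens to 88 mm and grips with 3 to 60 N. Pads are 18 mm wide; open, the fingers measure 123 mm over their backs; the gripper's body (75 mm by 187 mm) begins 45 mm behind the grasp point.
Start: joints at [-1.515, 0.181, 1.607, -0, 1.354, -0.206], TCP at [0.149, -0.555, 0.405] pointing down, gripper open.
Joint ranges: [-2.99, 2.99], [-0.89, 2.07], [0.3, 2.58], [-1.14, 4.28], [0, 2.63], [-3.12, 3.12]. Speed limits (rad/s): [2.57, 2.57, 3.01, 3.14, 3.14, 3.14].

### API

Orientations are given as a rotation vector (axis times angle).
In Python, from cell import * gives the robot as it stands.
- The arm moves only by the tool apply_moves, never from a script. Its argument "rows" is a list of rows, each an object of numbers: "wx", "wy", "wz": the turn, a rotation vector about the tool's x, y, z in rad; "tx", "ty", "tz": the shift along the tool's x, y, z in mm; "fingers": the opening, from -1 (shut) to 1 (fully open). A call has 1 to 20 rows; each row shifts and turns the commanded pose from where the row before left it, along the tool's axes as they then stand; what a row does not reach is not made up. A row lasts 1/8 s, in which the tool goes at most 62.5 mm and 10.7 degrees, less where a joint would pass 70% of its speed; a pose out of reach is approached as far as the arm can. A call with a gripper value outside its range is refused whole. The fingers move at their own pace and stop on an object; "squeeze" is the grip in N (left out, the last holds). Time passes only in rows, so rows that do not move let the fingers close. It gives the time, the measured TCP pose, the force, the opening and the grip force at its end, in the units of the state.
- sense(): the state, without advancing time (a new reading comes with each control period).
- camera(name): name is "scene" or "top" or "wrist"; returns a dict with "pixels" (384x512x3 uint8, red, green, blue), "depth" (384x512 float32, m along the optical axis (not along the pixel's ray), 0 where there is no reading), "vfov" (degrees; the focal length in pixels is half the picture's height over the tangent of half this angle, whatever the lens; pixels are square), "cx", "cy" (the principal point, pixels), "rvec" (rotation vector, rad) and "tvec" (3), from world to camera coordinates, as OpenCV has them. Camera axes: x right, y down, z forward; pixel columns grow to the right and rows downward; lengths in m; the calibration is good to about 2 mm. A picture is of the moment at which its call begins.
- job_done(): hands the job in; it is judged then, once.
The state is a dict: "time": time; "joint_pos": joint angles; "qd": joint speeds; "tau": joint torques, N m; "position": TCP position; "ee_rot": TCP orientation; "ft_force": force on the tool from outside, world axes, zero at the start; "torque": the same for the moment, N m; "gripper_width": finger opening in m; "grip_force": force on a finger pad.
Only numpy, scipy, OpenCV 4.12 (cv2) and the standard library are available. Lean on these libraries where they do the work, as an engineer would, in place of code of your own. Each camera call takes 0.05 s, during which the arm holds its last target. There are 200 camera calls.

## Working session

There is one attempt and no reset: what is moved stays moved. The work goes in short steps, Python scripts to look and compute and a tool call to move; the robot and the scene stay as the last step left them, time stands still between calls to the robot, and variables do not carry over. Pictures are saved under pics/ and viewed, at most 14 in all, crops included, and the job is handed in when it is done.

Besides the shell and the picture viewer there is one more tool, called after "Request:" as name([rows], argument=value, ...), one row to a line, values as JSON. apply_moves: Moves the arm, as the interface text tells. Its arguments: {"type":"object","properties":{"rows":{"type":"array"},"squeeze":{"type":"number"}},"required":["rows"]}

```bash
mkdir -p pics; cat > h.py <<'E'
from cell import *
import numpy as np, cv2
def P(c):
    f=c["pixels"].shape[0]/2/np.tan(np.radians(c["vfov"])/2)
    R=cv2.Rodrigues(np.array(c["rvec"],float))[0]; return f,R,np.array(c["tvec"],float)
def cloud(c):
    f,R,t=P(c); v,u=np.mgrid[0:384,0:512]; d=c["depth"]
    X=np.stack([(u-c["cx"])/f*d,(v-c["cy"])/f*d,d],-1); return (X-t)@R
def save(c,n): cv2.imwrite("pics/"+n,c["pixels"][:,:,::-1])
E
python3 - <<'E'
from h import *
s=sense(); print({k:np.round(v,3) for k,v in s.items()})
for n in ("scene","top"):
    c=camera(n); save(c,n+".png"); f,R,t=P(c); print(n,f,c["cx"],c["cy"],-R.T@t,R.round(2).tolist(),(c["depth"]>0).mean())
    np.savez(n+".npz",**c)
E
```

```text
{'time': np.float64(0.0), 'joint_pos': array([-1.515,  0.182,  1.608, -0.   ,  1.354, -0.206]), 'qd': array([-0.   ,  0.001,  0.   , -0.001,  0.001, -0.001]), 'tau': array([-3.0000e-03, -4.3387e+01, -3.4186e+01,  7.0000e-02,  3.9000e-02,
       -0.0000e+00]), 'position': array([ 0.149, -0.555,  0.404]), 'ee_rot': array([-3.113, -0.41 , -0.   ]), 'ft_force': array([-0.024,  0.184,  0.161]), 'torque': array([ 0.01 , -0.004, -0.013]), 'grip_force': np.float64(0.0), 'gripper_width': np.float64(0.088)}
scene 382.4240194802988 257.7898991955932 189.29706911883952 [1.37769328 0.45064385 0.68077189] [[-0.44, 0.9, 0.01], [0.49, 0.25, -0.84], [-0.75, -0.36, -0.55]] 0.9946085611979166
top 371.98505634980006 254.51547865621046 188.48410991827674 [ 0.37704696 -0.015366    1.35844359] [[-0.03, -1.0, -0.03], [-1.0, 0.03, -0.09], [0.1, 0.02, -1.0]] 0.995941162109375
```

View pics/scene.png

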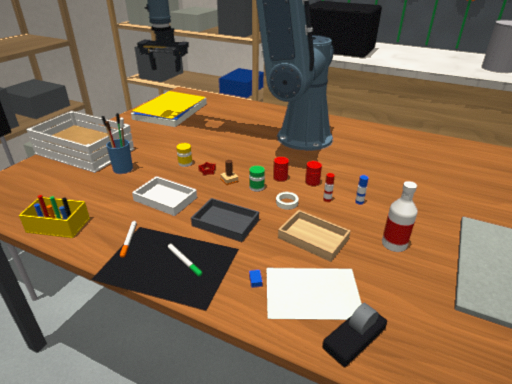

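View pics/top.png

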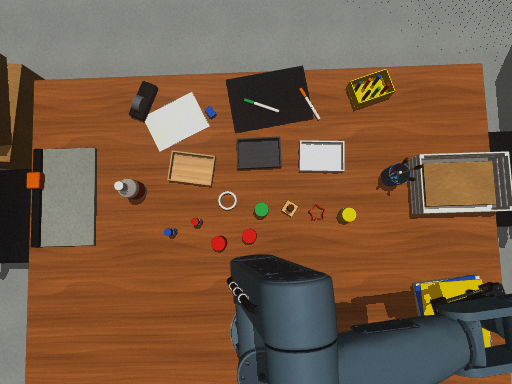

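The scene view shows the yellow pot (184,154), stamp (230,172), green pot (257,178), red decoy pots (281,168) and (314,174), red glue (328,187) and blue glue (361,190). The top view shows the trays in the middle: wood (191,168), metal (259,153), white (322,156). The bottle is at (127,188) and the brushes at (397,175).

```bash
python3 - <<'E'
from h import *
c=dict(np.load("top.npz")); W=cloud(c); 
print("table z",np.median(W[270:300,100:180,2]))
def comp(px,zlo,zhi,r,name):
    u,v=px; m=np.zeros((384,512),np.uint8); m[v-r:v+r+1,u-r:u+r+1]=1
    m&=((W[...,2]>zlo)&(W[...,2]<zhi)).astype(np.uint8)
    p=W[m>0]; 
    if len(p)==0: print(name,"none"); return
    (cx,cy),(w,h),a=cv2.minAreaRect((p[:,:2]*1000).astype(np.float32))
    print(name,len(p),"mean",p.mean(0).round(4),"rect",round(cx,1),round(cy,1),"size",round(w,1),round(h,1),"ang",round(a,1))
for n,px,zl,zh,r in [("gr",(196,222),.08,.1,9),("gb",(169,232),.08,.1,9),("py",(348,215),.06,.08,14),("pg",(261,210),.06,.08,14),
 ("stampblk",(290,209),.012,.04,12),("stamphandle",(290,209),.065,.085,10),("red1",(219,243),.06,.08,12),("red2",(249,236),.06,.08,12),
 ("wood",(191,168),.022,.04,30),("metal",(259,153),.022,.04,28),("white",(322,156),.022,.04,28),("bottle",(127,188),.1,.25,22),("brush",(397,175),.08,.25,20),("ring",(227,200),.004,.05,12),("star",(317,212),.004,.05,11)]: comp(px,zl,zh,r,n)
# stamp orientation by scene? block crop
im=c["pixels"][:,:,::-1]
a=cv2.resize(im[190:260,150:370],(800,255),interpolation=cv2.INTER_CUBIC); 
s=np.load("scene.npz")["pixels"][:,:,::-1]; b=cv2.resize(s[130:230,160:400],(800,333),interpolation=cv2.INTER_CUBIC)
cv2.imwrite("pics/crop.png",np.vstack([a,b]))
E
```

```text
table z 0.0006605367484862558
gr 51 mean [0.3919 0.2208 0.0919] rect 391.3 221.3 size 25.0 23.8 ang 88.6
gb 47 mean [0.3591 0.3139 0.0912] rect 359.1 313.8 size 21.9 23.6 ang 68.7
py 169 mean [ 0.4012 -0.3065  0.0692] rect 401.9 -305.8 size 46.8 48.5 ang 82.4
pg 161 mean [ 0.4279 -0.007   0.07  ] rect 427.5 -6.8 size 47.7 46.5 ang 23.9
stampblk 119 mean [ 0.4303 -0.1066  0.0221] rect 431.0 -107.9 size 44.8 45.0 ang 57.0
stamphandle 37 mean [ 0.4311 -0.1074  0.0737] rect 432.0 -106.8 size 20.9 20.8 ang 89.0
red1 168 mean [0.3156 0.1457 0.0703] rect 315.9 146.0 size 47.6 47.8 ang 24.8
red2 161 mean [0.3379 0.0384 0.07  ] rect 338.2 39.3 size 44.9 44.6 ang 88.9
wood 245 mean [0.5869 0.2437 0.0294] rect 566.5 227.5 size 200.9 147.1 ang 80.6
metal 238 mean [ 0.6376 -0.0023  0.0292] rect 636.2 -2.9 size 111.0 160.0 ang 1.0
white 214 mean [ 0.614  -0.2335  0.0293] rect 617.1 -231.4 size 159.3 111.3 ang 87.5
bottle 348 mean [0.5089 0.4356 0.1441] rect 510.4 440.7 size 58.2 64.0 ang 74.4
brush 276 mean [ 0.5369 -0.4786  0.1228] rect 542.9 -500.0 size 74.1 122.9 ang 17.9
ring 167 mean [0.4661 0.1176 0.0157] rect 467.2 117.2 size 87.9 88.2 ang 88.8
star 79 mean [ 0.4125 -0.2028  0.0128] rect 413.6 -208.3 size 78.7 80.5 ang 86.6
```

View pics/crop.png

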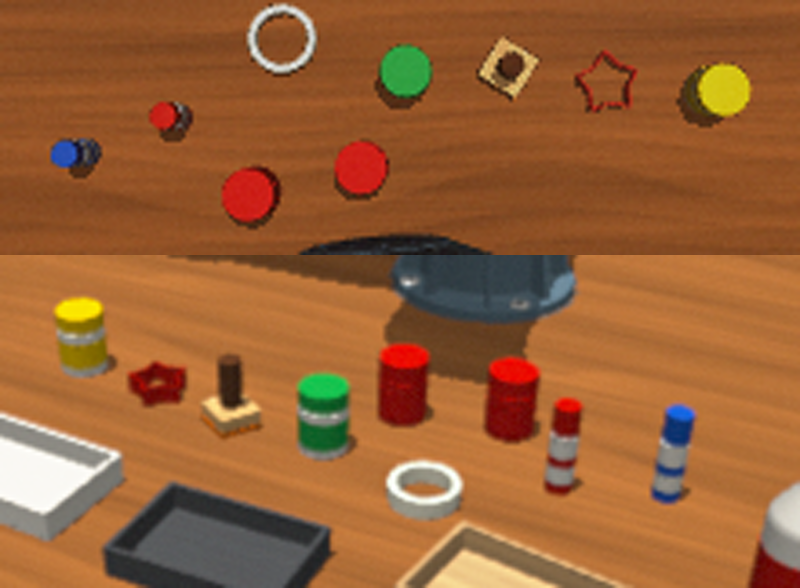

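The crop confirms who is who, with only the plain red pots and the ring/star as decoys. Starting with the yellow pot: square the yaw to 0, then move above it.

Request:
apply_moves([
  {"wz":0.131},
  {"wz":0.131},
  {"tx":15,"ty":-15},
  {"tx":30,"ty":-30,"tz":12},
  {"tx":35,"ty":-34,"tz":15},
  {"tx":35,"ty":-35,"tz":15},
  {"tx":35,"ty":-35,"tz":15},
  {"tx":35,"ty":-35,"tz":15},
  {"tx":35,"ty":-35,"tz":15},
  {"tx":22,"ty":-20,"tz":13},
  {"tx":10,"ty":-10},
  {"tx":0,"fingers":1},
])

```text
$.rows[0]: bad value
```

```bash
python3 - <<'E'
from h import *
c=dict(np.load("top.npz")); W=cloud(c)
m=((W[...,2]>.024)&(W[...,2]<.036)).astype(np.uint8); n,l,st,ce=cv2.connectedComponentsWithStats(m,connectivity=8)
for i in range(1,n):
    if st[i,4]>100:
        p=W[l==i]; r=cv2.minAreaRect((p[:,:2]*1000).astype(np.float32)); print(ce[i].round(),st[i,4],np.round(r[0],1),np.round(r[1],1),r[2])
b=W[130:200,370:412].reshape(-1,3); b=b[b[:,2]>.05]; print("brush",b.min(0),b.max(0))
s=sense();print(s["position"],s["ee_rot"],s["gripper_width"])
E
```

```text
[144.  99.] 401 [846.9 421.3] [ 60.8 139.3] 67.18721008300781
[258. 152.] 222 [636.2  -2.9] [111. 160.] 1.0419492721557617
[ 37. 160.] 193 [633.2 810.7] [83.6 32.4] 3.00311541557312
[191. 169.] 215 [587.8 243.7] [161.  110.8] 80.9054946899414
[497. 179.] 134 [ 506.2 -842.4] [180.8  26.2] 7.419559001922607
[ 36. 215.] 530 [452.6 808.8] [ 40.2 264.2] 87.85447692871094
[439. 288.] 305 [ 120.3 -647.7] [108.2 229.4] 9.061358451843262
brush [ 0.37704696 -0.51513444  0.05040479] [ 0.57051619 -0.015366    1.35844359]
[ 0.1488322  -0.55518235  0.40390776] [-3.11318235e+00 -4.09854707e-01 -1.80340250e-04] 0.08821854619072624
```

Request:
apply_moves([
  {"wx":0,"wy":0,"wz":0.131,"tx":0,"ty":0,"tz":0,"fingers":1},
  {"wx":0,"wy":0,"wz":0.131,"tx":0,"ty":0,"tz":0,"fingers":1},
  {"wx":0,"wy":0,"wz":0,"tx":15,"ty":-15,"tz":0,"fingers":1},
  {"wx":0,"wy":0,"wz":0,"tx":30,"ty":-30,"tz":12,"fingers":1},
  {"wx":0,"wy":0,"wz":0,"tx":35,"ty":-34,"tz":15,"fingers":1},
  {"wx":0,"wy":0,"wz":0,"tx":35,"ty":-35,"tz":15,"fingers":1},
  {"wx":0,"wy":0,"wz":0,"tx":35,"ty":-35,"tz":15,"fingers":1},
  {"wx":0,"wy":0,"wz":0,"tx":35,"ty":-35,"tz":15,"fingers":1},
  {"wx":0,"wy":0,"wz":0,"tx":35,"ty":-35,"tz":15,"fingers":1},
  {"wx":0,"wy":0,"wz":0,"tx":22,"ty":-20,"tz":13,"fingers":1},
  {"wx":0,"wy":0,"wz":0,"tx":10,"ty":-10,"tz":0,"fingers":1},
  {"wx":0,"wy":0,"wz":0,"tx":0,"ty":0,"tz":0,"fingers":1},
  {"wx":0,"wy":0,"wz":0,"tx":0,"ty":0,"tz":0,"fingers":1},
], squeeze=15)

```text
time: 1.72
position: [0.4006, -0.3071, 0.3054]
ee_rot: [3.14, -0.0, 0.001]
ft_force: [0.3, 0.9, -0.1]
gripper_width: 0.0883
grip_force: 0.0
```

Request:
apply_moves([
  {"wx":0,"wy":0,"wz":0,"tx":0.5,"ty":0,"tz":30,"fingers":1},
  {"wx":0,"wy":0,"wz":0,"tx":0,"ty":0,"tz":40,"fingers":1},
  {"wx":0,"wy":0,"wz":0,"tx":0,"ty":0,"tz":25,"fingers":1},
  {"wx":0,"wy":0,"wz":0,"tx":0,"ty":0,"tz":13,"fingers":1},
  {"wx":0,"wy":0,"wz":0,"tx":0,"ty":0,"tz":0,"fingers":1},
  {"wx":0,"wy":0,"wz":0,"tx":0,"ty":0,"tz":0,"fingers":-1},
  {"wx":0,"wy":0,"wz":0,"tx":0,"ty":0,"tz":0,"fingers":-1},
  {"wx":0,"wy":0,"wz":0,"tx":0,"ty":0,"tz":0,"fingers":-1},
  {"wx":0,"wy":0,"wz":0,"tx":0,"ty":0,"tz":0,"fingers":-1},
  {"wx":0,"wy":0,"wz":0,"tx":0,"ty":0,"tz":0,"fingers":-1},
  {"wx":0,"wy":0,"wz":0,"tx":0,"ty":0,"tz":0,"fingers":-1},
  {"wx":0,"wy":0,"wz":0,"tx":0,"ty":0,"tz":0,"fingers":-1},
  {"wx":0,"wy":0,"wz":0,"tx":0,"ty":0,"tz":0,"fingers":-1},
], squeeze=15)

```text
time: 3.35
position: [0.4016, -0.3067, 0.1972]
ee_rot: [3.141, -0.0, 0.001]
ft_force: [0.1, -0.5, 6.3]
gripper_width: 0.0498
grip_force: 15.0
```

Request:
apply_moves([
  {"wx":0,"wy":0,"wz":0,"tx":0,"ty":0,"tz":-20,"fingers":-1},
  {"wx":0,"wy":0,"wz":0,"tx":0,"ty":0,"tz":-40,"fingers":-1},
  {"wx":0,"wy":0,"wz":0,"tx":0,"ty":0,"tz":-50,"fingers":-1},
  {"wx":0,"wy":0,"wz":0,"tx":12,"ty":-12,"tz":-25,"fingers":-1},
  {"wx":0,"wy":0,"wz":0,"tx":30,"ty":-33,"tz":-15,"fingers":-1},
  {"wx":0,"wy":0,"wz":0,"tx":30,"ty":-35,"tz":0,"fingers":-1},
  {"wx":0,"wy":0,"wz":0,"tx":30,"ty":-35,"tz":0,"fingers":-1},
  {"wx":0,"wy":0,"wz":0,"tx":30,"ty":-35,"tz":0,"fingers":-1},
  {"wx":0,"wy":0,"wz":0,"tx":30,"ty":-35,"tz":0,"fingers":-1},
  {"wx":0,"wy":0,"wz":0,"tx":30,"ty":-35,"tz":0,"fingers":-1},
  {"wx":0,"wy":0,"wz":0,"tx":25,"ty":-30,"tz":0,"fingers":-1},
  {"wx":0,"wy":0,"wz":0,"tx":17,"ty":-14,"tz":20,"fingers":-1},
  {"wx":0,"wy":0,"wz":0,"tx":0,"ty":0,"tz":40,"fingers":-1},
  {"wx":0,"wy":0,"wz":0,"tx":0,"ty":0,"tz":40,"fingers":-1},
  {"wx":0,"wy":0,"wz":0,"tx":0,"ty":0,"tz":20,"fingers":-1},
  {"wx":0,"wy":0,"wz":0,"tx":0,"ty":0,"tz":10,"fingers":-1},
  {"wx":0,"wy":0,"wz":0,"tx":0,"ty":0,"tz":0,"fingers":-1},
], squeeze=15)

```text
time: 5.48
position: [0.6356, -0.0426, 0.2168]
ee_rot: [-3.141, 0.001, 0.0]
ft_force: [0.7, 0.0, -1.2]
gripper_width: 0.0499
grip_force: 15.0
```

Request:
apply_moves([
  {"wx":0,"wy":0,"wz":0,"tx":0,"ty":0,"tz":8,"fingers":-1},
  {"wx":0,"wy":0,"wz":0,"tx":0,"ty":0,"tz":4,"fingers":-1},
  {"wx":0,"wy":0,"wz":0,"tx":0,"ty":0,"tz":0,"fingers":-1},
  {"wx":0,"wy":0,"wz":0,"tx":0,"ty":0,"tz":0,"fingers":0.45},
  {"wx":0,"wy":0,"wz":0,"tx":0,"ty":0,"tz":0,"fingers":0.45},
  {"wx":0,"wy":0,"wz":0,"tx":0,"ty":0,"tz":0,"fingers":0.45},
  {"wx":0,"wy":0,"wz":0,"tx":0,"ty":0,"tz":0,"fingers":0.45},
  {"wx":0,"wy":0,"wz":0,"tx":0,"ty":0,"tz":-20,"fingers":0.45},
  {"wx":0,"wy":0,"wz":0,"tx":0,"ty":0,"tz":-40,"fingers":0.45},
  {"wx":0,"wy":0,"wz":0,"tx":0,"ty":0,"tz":-45,"fingers":1},
  {"wx":0,"wy":0,"wz":0,"tx":-20,"ty":-3,"tz":-15,"fingers":1},
  {"wx":0,"wy":0,"wz":0,"tx":-35,"ty":-6,"tz":0,"fingers":1},
  {"wx":0,"wy":0,"wz":0,"tx":-40,"ty":-7,"tz":0,"fingers":1},
  {"wx":0,"wy":0,"wz":0,"tx":-40,"ty":-7,"tz":0,"fingers":1},
  {"wx":0,"wy":0,"wz":0,"tx":-40,"ty":-7,"tz":0,"fingers":1},
  {"wx":0,"wy":0,"wz":0,"tx":-25,"ty":-5,"tz":15,"fingers":1},
  {"wx":0,"wy":0,"wz":0,"tx":-8,"ty":-1,"tz":25,"fingers":1},
  {"wx":0,"wy":0,"wz":0,"tx":0,"ty":0,"tz":25,"fingers":1},
  {"wx":0,"wy":0,"wz":0,"tx":0,"ty":0,"tz":10,"fingers":1},
  {"wx":0,"wy":0,"wz":0,"tx":0,"ty":0,"tz":0,"fingers":1},
])

```text
time: 7.98
position: [0.4276, -0.0065, 0.2501]
ee_rot: [-3.142, 0.0, 0.0]
ft_force: [0.4, 0.2, 0.0]
gripper_width: 0.0884
grip_force: 0.0
```

Request:
apply_moves([
  {"wx":0,"wy":0,"wz":0,"tx":0,"ty":0,"tz":25,"fingers":1},
  {"wx":0,"wy":0,"wz":0,"tx":0,"ty":0,"tz":20,"fingers":1},
  {"wx":0,"wy":0,"wz":0,"tx":0,"ty":0,"tz":8,"fingers":1},
  {"wx":0,"wy":0,"wz":0,"tx":0,"ty":0,"tz":0,"fingers":1},
  {"wx":0,"wy":0,"wz":0,"tx":0,"ty":0,"tz":0,"fingers":-1},
  {"wx":0,"wy":0,"wz":0,"tx":0,"ty":0,"tz":0,"fingers":-1},
  {"wx":0,"wy":0,"wz":0,"tx":0,"ty":0,"tz":0,"fingers":-1},
  {"wx":0,"wy":0,"wz":0,"tx":0,"ty":0,"tz":0,"fingers":-1},
  {"wx":0,"wy":0,"wz":0,"tx":0,"ty":0,"tz":0,"fingers":-1},
  {"wx":0,"wy":0,"wz":0,"tx":0,"ty":0,"tz":0,"fingers":-1},
  {"wx":0,"wy":0,"wz":0,"tx":0,"ty":0,"tz":0,"fingers":-1},
  {"wx":0,"wy":0,"wz":0,"tx":0,"ty":0,"tz":-20,"fingers":-1},
  {"wx":0,"wy":0,"wz":0,"tx":0,"ty":0,"tz":-40,"fingers":-1},
  {"wx":0,"wy":0,"wz":0,"tx":0,"ty":0,"tz":-45,"fingers":-1},
  {"wx":0,"wy":0,"wz":0,"tx":0,"ty":0,"tz":-25,"fingers":-1},
  {"wx":0,"wy":0,"wz":0,"tx":0,"ty":0,"tz":0,"fingers":-1},
], squeeze=15)

```text
time: 9.98
position: [0.4279, -0.0065, 0.328]
ee_rot: [3.141, -0.0, 0.006]
ft_force: [0.9, 0.5, -1.7]
gripper_width: 0.0495
grip_force: 15.0
```

Request:
apply_moves([
  {"wx":0,"wy":0,"wz":0,"tx":15,"ty":-4,"tz":0,"fingers":-1},
  {"wx":0,"wy":0,"wz":0,"tx":30,"ty":-7,"tz":0,"fingers":-1},
  {"wx":0,"wy":0,"wz":0,"tx":40,"ty":-9,"tz":0,"fingers":-1},
  {"wx":0,"wy":0,"wz":0,"tx":40,"ty":-9,"tz":0,"fingers":-1},
  {"wx":0,"wy":0,"wz":0,"tx":40,"ty":-9,"tz":0,"fingers":-1},
  {"wx":0,"wy":0,"wz":0,"tx":30,"ty":-6,"tz":0,"fingers":-1},
  {"wx":0,"wy":0,"wz":0,"tx":13,"ty":-2,"tz":20,"fingers":-1},
  {"wx":0,"wy":0,"wz":0,"tx":0,"ty":0,"tz":40,"fingers":-1},
  {"wx":0,"wy":0,"wz":0,"tx":0,"ty":0,"tz":30,"fingers":-1},
  {"wx":0,"wy":0,"wz":0,"tx":0,"ty":0,"tz":15,"fingers":-1},
  {"wx":0,"wy":0,"wz":0,"tx":0,"ty":0,"tz":7,"fingers":-1},
  {"wx":0,"wy":0,"wz":0,"tx":0,"ty":0,"tz":0,"fingers":-1},
])

```text
time: 11.48
position: [0.6357, 0.0396, 0.2146]
ee_rot: [-3.142, 0.0, 0.0]
ft_force: [0.1, 0.1, -2.1]
gripper_width: 0.0496
grip_force: 15.0
```

```bash
python3 - <<'E'
from h import *
c=camera("scene"); save(c,"s2.png")
E
```

```text
(no output)
```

View pics/s2.png

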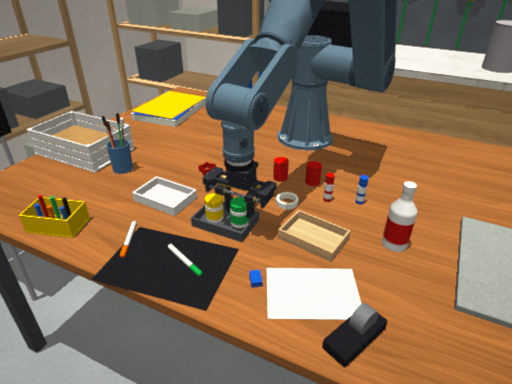

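The yellow pot stands in the metal tray (213,208), and the green one is held upright just above it (238,212). Release it, then go to the stamp.

Request:
apply_moves([
  {"wx":0,"wy":0,"wz":0,"tx":0,"ty":0,"tz":7,"fingers":-1},
  {"wx":0,"wy":0,"wz":0,"tx":0,"ty":0,"tz":3,"fingers":-1},
  {"wx":0,"wy":0,"wz":0,"tx":0,"ty":0,"tz":0,"fingers":-1},
  {"wx":0,"wy":0,"wz":0,"tx":0,"ty":0,"tz":0,"fingers":0.45},
  {"wx":0,"wy":0,"wz":0,"tx":0,"ty":0,"tz":0,"fingers":0.45},
  {"wx":0,"wy":0,"wz":0,"tx":0,"ty":0,"tz":0,"fingers":0.45},
  {"wx":0,"wy":0,"wz":0,"tx":0,"ty":0,"tz":0,"fingers":0.45},
  {"wx":0,"wy":0,"wz":0,"tx":0,"ty":0,"tz":-20,"fingers":0.45},
  {"wx":0,"wy":0,"wz":0,"tx":0,"ty":0,"tz":-40,"fingers":0.45},
  {"wx":0,"wy":0,"wz":0,"tx":0,"ty":0,"tz":-45,"fingers":0.45},
  {"wx":0,"wy":0,"wz":0,"tx":-20,"ty":15,"tz":-15,"fingers":0.45},
  {"wx":0,"wy":0,"wz":0,"tx":-34,"ty":25,"tz":0,"fingers":0.45},
  {"wx":0,"wy":0,"wz":0,"tx":-40,"ty":28,"tz":0,"fingers":0.45},
  {"wx":0,"wy":0,"wz":0,"tx":-40,"ty":28,"tz":0,"fingers":0.45},
  {"wx":0,"wy":0,"wz":0,"tx":-40,"ty":28,"tz":0,"fingers":0.45},
  {"wx":0,"wy":0,"wz":0,"tx":-22,"ty":17,"tz":15,"fingers":0.45},
  {"wx":0,"wy":0,"wz":0,"tx":-8,"ty":6,"tz":25,"fingers":0.45},
  {"wx":0,"wy":0,"wz":0,"tx":0,"ty":0,"tz":25,"fingers":0.45},
  {"wx":0,"wy":0,"wz":0,"tx":0,"ty":0,"tz":10,"fingers":0.45},
  {"wx":0,"wy":0,"wz":0,"tx":0,"ty":0,"tz":0,"fingers":0.45},
])

```text
time: 14.02
position: [0.4316, -0.1074, 0.2501]
ee_rot: [-3.142, -0.0, 0.0]
ft_force: [1.1, 0.1, 0.6]
gripper_width: 0.0639
grip_force: 0.0
```

Request:
apply_moves([
  {"wx":0,"wy":0,"wz":0,"tx":0,"ty":0,"tz":25,"fingers":0.45},
  {"wx":0,"wy":0,"wz":0,"tx":0,"ty":0,"tz":15,"fingers":0.45},
  {"wx":0,"wy":0,"wz":0,"tx":0,"ty":0,"tz":8,"fingers":0.45},
  {"wx":0,"wy":0,"wz":0,"tx":0,"ty":0,"tz":0,"fingers":0.45},
  {"wx":0,"wy":0,"wz":0,"tx":0,"ty":0,"tz":0,"fingers":-1},
  {"wx":0,"wy":0,"wz":0,"tx":0,"ty":0,"tz":0,"fingers":-1},
  {"wx":0,"wy":0,"wz":0,"tx":0,"ty":0,"tz":0,"fingers":-1},
  {"wx":0,"wy":0,"wz":0,"tx":0,"ty":0,"tz":0,"fingers":-1},
  {"wx":0,"wy":0,"wz":0,"tx":0,"ty":0,"tz":0,"fingers":-1},
  {"wx":0,"wy":0,"wz":0,"tx":0,"ty":0,"tz":0,"fingers":-1},
  {"wx":0,"wy":0,"wz":0,"tx":0,"ty":0,"tz":0,"fingers":-1},
  {"wx":0,"wy":0,"wz":0,"tx":0,"ty":0,"tz":-20,"fingers":-1},
  {"wx":0,"wy":0,"wz":0,"tx":0,"ty":0,"tz":-40,"fingers":-1},
  {"wx":0,"wy":0,"wz":0,"tx":0,"ty":0,"tz":-40,"fingers":-1},
  {"wx":0,"wy":0,"wz":0,"tx":0,"ty":0,"tz":-25,"fingers":-1},
  {"wx":0,"wy":0,"wz":0,"tx":0,"ty":0,"tz":0,"fingers":-1},
], squeeze=15)

```text
time: 16.02
position: [0.432, -0.1077, 0.3283]
ee_rot: [3.14, -0.0, 0.006]
ft_force: [-0.8, 0.1, -0.9]
gripper_width: 0.0235
grip_force: 15.0
```

Request:
apply_moves([
  {"wx":0,"wy":0,"wz":0,"tx":6,"ty":-15,"tz":0,"fingers":-1},
  {"wx":0,"wy":0,"wz":0,"tx":12,"ty":-30,"tz":0,"fingers":-1},
  {"wx":0,"wy":0,"wz":0,"tx":18,"ty":-40,"tz":0,"fingers":-1},
  {"wx":0,"wy":0,"wz":0,"tx":18,"ty":-40,"tz":0,"fingers":-1},
  {"wx":0,"wy":0,"wz":0,"tx":18,"ty":-40,"tz":0,"fingers":-1},
  {"wx":0,"wy":0,"wz":0,"tx":18,"ty":-40,"tz":0,"fingers":-1},
  {"wx":0,"wy":0,"wz":0,"tx":18,"ty":-40,"tz":0,"fingers":-1},
  {"wx":0,"wy":0,"wz":0,"tx":18,"ty":-40,"tz":0,"fingers":-1},
  {"wx":0,"wy":0,"wz":0,"tx":15,"ty":-36,"tz":0,"fingers":-1},
  {"wx":0,"wy":0,"wz":0,"tx":10,"ty":-20,"tz":0,"fingers":-1},
  {"wx":0,"wy":0,"wz":0,"tx":5,"ty":-10,"tz":20,"fingers":-1},
  {"wx":0,"wy":0,"wz":0,"tx":0,"ty":0,"tz":40,"fingers":-1},
  {"wx":0,"wy":0,"wz":0,"tx":0,"ty":0,"tz":30,"fingers":-1},
  {"wx":0,"wy":0,"wz":0,"tx":0,"ty":0,"tz":15,"fingers":-1},
  {"wx":0,"wy":0,"wz":0,"tx":0,"ty":0,"tz":0,"fingers":-1},
])

```text
time: 17.9
position: [0.5865, 0.2439, 0.2194]
ee_rot: [3.141, 0.0, -0.006]
ft_force: [0.7, -0.2, -0.5]
gripper_width: 0.0234
grip_force: 15.0
```

```bash
python3 - <<'E'
from h import *
c=camera("scene"); cv2.imwrite("pics/s3.png",cv2.resize(c["pixels"][130:290,170:420,::-1],None,fx=3,fy=3))
E
```

```text
(no output)
```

View pics/s3.png

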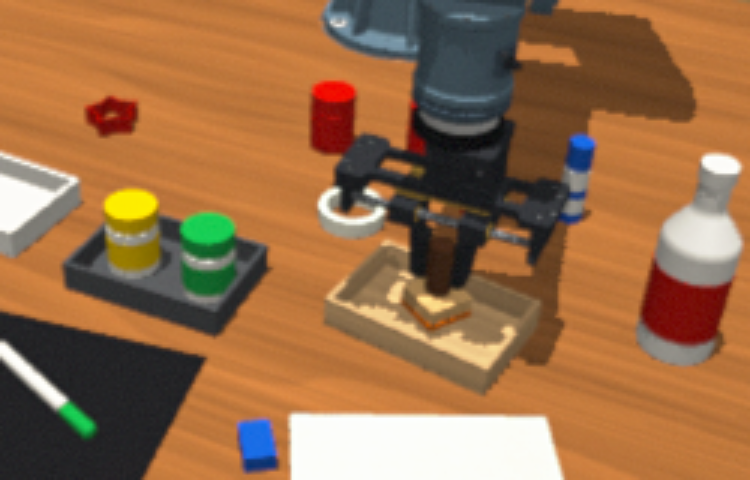

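Both pots stand in the metal tray, and the stamp hangs upright over the middle of the wooden tray (crop 437,300). Release it, then go to the red glue stick.

Request:
apply_moves([
  {"wx":0,"wy":0,"wz":0,"tx":0,"ty":0,"tz":7,"fingers":-1},
  {"wx":0,"wy":0,"wz":0,"tx":0,"ty":0,"tz":3,"fingers":-1},
  {"wx":0,"wy":0,"wz":0,"tx":0,"ty":0,"tz":0,"fingers":-1},
  {"wx":0,"wy":0,"wz":0,"tx":0,"ty":0,"tz":0,"fingers":0.14},
  {"wx":0,"wy":0,"wz":0,"tx":0,"ty":0,"tz":0,"fingers":0.14},
  {"wx":0,"wy":0,"wz":0,"tx":0,"ty":0,"tz":0,"fingers":0.14},
  {"wx":0,"wy":0,"wz":0,"tx":0,"ty":0,"tz":0,"fingers":0.14},
  {"wx":0,"wy":0,"wz":0,"tx":0,"ty":0,"tz":-20,"fingers":0.14},
  {"wx":0,"wy":0,"wz":0,"tx":0,"ty":0,"tz":-40,"fingers":0.14},
  {"wx":0,"wy":0,"wz":0,"tx":0,"ty":0,"tz":-40,"fingers":0.14},
  {"wx":0,"wy":0,"wz":0,"tx":-15,"ty":2,"tz":-20,"fingers":0.14},
  {"wx":0,"wy":0,"wz":0,"tx":-30,"ty":4,"tz":0,"fingers":0.14},
  {"wx":0,"wy":0,"wz":0,"tx":-40,"ty":4,"tz":0,"fingers":0.3},
  {"wx":0,"wy":0,"wz":0,"tx":-40,"ty":5,"tz":0,"fingers":0.3},
  {"wx":0,"wy":0,"wz":0,"tx":-40,"ty":4,"tz":0,"fingers":0.3},
  {"wx":0,"wy":0,"wz":0,"tx":-20,"ty":3,"tz":15,"fingers":0.3},
  {"wx":0,"wy":0,"wz":0,"tx":-10,"ty":1,"tz":20,"fingers":0.3},
  {"wx":0,"wy":0,"wz":0,"tx":0,"ty":0,"tz":10,"fingers":0.3},
  {"wx":0,"wy":0,"wz":0,"tx":0,"ty":0,"tz":0,"fingers":0.3},
])

```text
time: 20.32
position: [0.3929, 0.2206, 0.2871]
ee_rot: [-3.142, 0.0, -0.0]
ft_force: [0.9, 1.4, 0.2]
gripper_width: 0.0574
grip_force: 0.0
```

Request:
apply_moves([
  {"wx":0,"wy":0,"wz":0,"tx":-1,"ty":0,"tz":20,"fingers":0.3},
  {"wx":0,"wy":0,"wz":0,"tx":0,"ty":0,"tz":30,"fingers":0.3},
  {"wx":0,"wy":0,"wz":0,"tx":0,"ty":0,"tz":20,"fingers":0.3},
  {"wx":0,"wy":0,"wz":0,"tx":0,"ty":0,"tz":10,"fingers":0.3},
  {"wx":0,"wy":0,"wz":0,"tx":0,"ty":0,"tz":0,"fingers":0.3},
  {"wx":0,"wy":0,"wz":0,"tx":0,"ty":0,"tz":0,"fingers":-1},
  {"wx":0,"wy":0,"wz":0,"tx":0,"ty":0,"tz":0,"fingers":-1},
  {"wx":0,"wy":0,"wz":0,"tx":0,"ty":0,"tz":0,"fingers":-1},
  {"wx":0,"wy":0,"wz":0,"tx":0,"ty":0,"tz":0,"fingers":-1},
  {"wx":0,"wy":0,"wz":0,"tx":0,"ty":0,"tz":0,"fingers":-1},
  {"wx":0,"wy":0,"wz":0,"tx":0,"ty":0,"tz":0,"fingers":-1},
  {"wx":0,"wy":0,"wz":0,"tx":0,"ty":0,"tz":-20,"fingers":-1},
  {"wx":0,"wy":0,"wz":0,"tx":0,"ty":0,"tz":-40,"fingers":-1},
  {"wx":0,"wy":0,"wz":0,"tx":0,"ty":0,"tz":-45,"fingers":-1},
  {"wx":0,"wy":0,"wz":0,"tx":0,"ty":0,"tz":-35,"fingers":-1},
  {"wx":0,"wy":0,"wz":0,"tx":0,"ty":0,"tz":-20,"fingers":-1},
  {"wx":0,"wy":0,"wz":0,"tx":0,"ty":0,"tz":0,"fingers":-1},
], squeeze=12)

```text
time: 22.45
position: [0.3918, 0.2206, 0.3679]
ee_rot: [-3.141, 0.0, -0.005]
ft_force: [-0.0, -0.5, -1.0]
gripper_width: 0.0253
grip_force: 12.0
```

Request:
apply_moves([
  {"wx":0,"wy":0,"wz":0,"tx":8,"ty":16,"tz":0,"fingers":-1},
  {"wx":0,"wy":0,"wz":0,"tx":15,"ty":30,"tz":0,"fingers":-1},
  {"wx":0,"wy":0,"wz":0,"tx":20,"ty":40,"tz":0,"fingers":-1},
  {"wx":0,"wy":0,"wz":0,"tx":20,"ty":40,"tz":0,"fingers":-1},
  {"wx":0,"wy":0,"wz":0,"tx":20,"ty":40,"tz":0,"fingers":-1},
  {"wx":0,"wy":0,"wz":0,"tx":20,"ty":40,"tz":0,"fingers":-1},
  {"wx":0,"wy":0,"wz":0,"tx":20,"ty":40,"tz":0,"fingers":-1},
  {"wx":0,"wy":0,"wz":0,"tx":20,"ty":40,"tz":0,"fingers":-1},
  {"wx":0,"wy":0,"wz":0,"tx":20,"ty":40,"tz":0,"fingers":-1},
  {"wx":0,"wy":0,"wz":0,"tx":20,"ty":40,"tz":0,"fingers":-1},
  {"wx":0,"wy":0,"wz":0,"tx":15,"ty":30,"tz":0,"fingers":-1},
  {"wx":0,"wy":0,"wz":0,"tx":10,"ty":20,"tz":15,"fingers":-1},
  {"wx":0,"wy":0,"wz":0,"tx":0,"ty":0,"tz":35,"fingers":-1},
  {"wx":0,"wy":0,"wz":0,"tx":0,"ty":0,"tz":45,"fingers":-1},
  {"wx":0,"wy":0,"wz":0,"tx":0,"ty":0,"tz":30,"fingers":-1},
  {"wx":0,"wy":0,"wz":0,"tx":0,"ty":0,"tz":15,"fingers":-1},
  {"wx":0,"wy":0,"wz":0,"tx":0,"ty":0,"tz":0,"fingers":-1},
])

```text
time: 24.58
position: [0.5988, -0.1952, 0.2248]
ee_rot: [-3.14, 0.0, 0.005]
ft_force: [0.2, 0.4, -0.2]
gripper_width: 0.0256
grip_force: 12.0
```

```bash
python3 - <<'E'
from h import *
c=camera("scene"); cv2.imwrite("pics/s4.png",cv2.resize(c["pixels"][110:290,110:360,::-1],None,fx=3,fy=3))
E
```

```text
(no output)
```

View pics/s4.png

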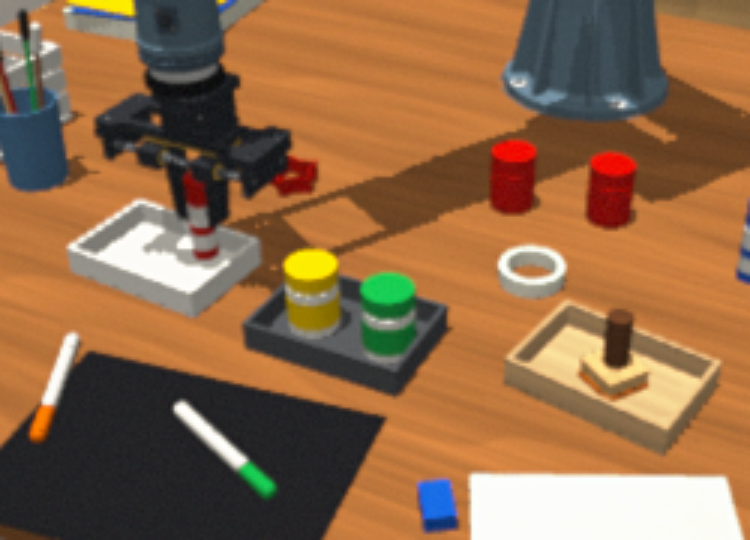

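The stamp stands in the wooden tray (crop 617,355) and the pots are fine. The red stick hangs upright over the tub (crop 200,215), since its slight lean matches the perspective. Release it, then go to the blue stick.

Request:
apply_moves([
  {"wx":0,"wy":0,"wz":0,"tx":0,"ty":0,"tz":7,"fingers":-1},
  {"wx":0,"wy":0,"wz":0,"tx":0,"ty":0,"tz":4,"fingers":-1},
  {"wx":0,"wy":0,"wz":0,"tx":0,"ty":0,"tz":0,"fingers":-1},
  {"wx":0,"wy":0,"wz":0,"tx":0,"ty":0,"tz":0,"fingers":0.14},
  {"wx":0,"wy":0,"wz":0,"tx":0,"ty":0,"tz":0,"fingers":0.14},
  {"wx":0,"wy":0,"wz":0,"tx":0,"ty":0,"tz":0,"fingers":0.14},
  {"wx":0,"wy":0,"wz":0,"tx":0,"ty":0,"tz":0,"fingers":0.14},
  {"wx":0,"wy":0,"wz":0,"tx":0,"ty":0,"tz":-20,"fingers":0.14},
  {"wx":0,"wy":0,"wz":0,"tx":0,"ty":0,"tz":-40,"fingers":0.14},
  {"wx":0,"wy":0,"wz":0,"tx":0,"ty":0,"tz":-40,"fingers":0.14},
  {"wx":0,"wy":0,"wz":0,"tx":0,"ty":0,"tz":-30,"fingers":0.14},
  {"wx":0,"wy":0,"wz":0,"tx":0,"ty":0,"tz":0,"fingers":0.14},
])

```text
time: 26.12
position: [0.6004, -0.1959, 0.3505]
ee_rot: [3.138, -0.0, 0.011]
ft_force: [0.8, 0.2, -0.6]
gripper_width: 0.0501
grip_force: 0.0
```

Request:
apply_moves([
  {"wx":0,"wy":0,"wz":0,"tx":-8,"ty":-16,"tz":0,"fingers":0.3},
  {"wx":0,"wy":0,"wz":0,"tx":-14,"ty":-30,"tz":0,"fingers":0.3},
  {"wx":0,"wy":0,"wz":0,"tx":-20,"ty":-42,"tz":0,"fingers":0.3},
  {"wx":0,"wy":0,"wz":0,"tx":-20,"ty":-42,"tz":0,"fingers":0.3},
  {"wx":0,"wy":0,"wz":0,"tx":-20,"ty":-42,"tz":0,"fingers":0.3},
  {"wx":0,"wy":0,"wz":0,"tx":-20,"ty":-42,"tz":0,"fingers":0.3},
  {"wx":0,"wy":0,"wz":0,"tx":-20,"ty":-42,"tz":0,"fingers":0.3},
  {"wx":0,"wy":0,"wz":0,"tx":-20,"ty":-42,"tz":0,"fingers":0.3},
  {"wx":0,"wy":0,"wz":0,"tx":-20,"ty":-42,"tz":0,"fingers":0.3},
  {"wx":0,"wy":0,"wz":0,"tx":-20,"ty":-42,"tz":0,"fingers":0.3},
  {"wx":0,"wy":0,"wz":0,"tx":-20,"ty":-42,"tz":0,"fingers":0.3},
  {"wx":0,"wy":0,"wz":0,"tx":-20,"ty":-42,"tz":0,"fingers":0.3},
  {"wx":0,"wy":0,"wz":0,"tx":-12,"ty":-28,"tz":10,"fingers":0.3},
  {"wx":0,"wy":0,"wz":0,"tx":-6,"ty":-15,"tz":30,"fingers":0.3},
  {"wx":0,"wy":0,"wz":0,"tx":0,"ty":0,"tz":15,"fingers":0.3},
  {"wx":0,"wy":0,"wz":0,"tx":0,"ty":0,"tz":0,"fingers":0.3},
])

```text
time: 28.12
position: [0.3584, 0.3128, 0.2888]
ee_rot: [3.139, -0.0, -0.006]
ft_force: [1.0, 0.1, -0.2]
gripper_width: 0.0574
grip_force: 0.0
```

Request:
apply_moves([
  {"wx":0,"wy":0,"wz":0,"tx":0.7,"ty":-1,"tz":20,"fingers":0.3},
  {"wx":0,"wy":0,"wz":0,"tx":0,"ty":0,"tz":32,"fingers":0.3},
  {"wx":0,"wy":0,"wz":0,"tx":0,"ty":0,"tz":20,"fingers":0.3},
  {"wx":0,"wy":0,"wz":0,"tx":0,"ty":0,"tz":10,"fingers":0.3},
  {"wx":0,"wy":0,"wz":0,"tx":0,"ty":0,"tz":0,"fingers":0.3},
  {"wx":0,"wy":0,"wz":0,"tx":0,"ty":0,"tz":0,"fingers":-1},
  {"wx":0,"wy":0,"wz":0,"tx":0,"ty":0,"tz":0,"fingers":-1},
  {"wx":0,"wy":0,"wz":0,"tx":0,"ty":0,"tz":0,"fingers":-1},
  {"wx":0,"wy":0,"wz":0,"tx":0,"ty":0,"tz":0,"fingers":-1},
  {"wx":0,"wy":0,"wz":0,"tx":0,"ty":0,"tz":0,"fingers":-1},
  {"wx":0,"wy":0,"wz":0,"tx":0,"ty":0,"tz":0,"fingers":-1},
  {"wx":0,"wy":0,"wz":0,"tx":0,"ty":0,"tz":-20,"fingers":-1},
  {"wx":0,"wy":0,"wz":0,"tx":0,"ty":0,"tz":-40,"fingers":-1},
  {"wx":0,"wy":0,"wz":0,"tx":0,"ty":0,"tz":-45,"fingers":-1},
  {"wx":0,"wy":0,"wz":0,"tx":0,"ty":0,"tz":-35,"fingers":-1},
  {"wx":0,"wy":0,"wz":0,"tx":0,"ty":0,"tz":-20,"fingers":-1},
  {"wx":0,"wy":0,"wz":0,"tx":0,"ty":0,"tz":0,"fingers":-1},
], squeeze=12)

```text
time: 30.25
position: [0.3605, 0.3147, 0.3699]
ee_rot: [-3.14, 0.0, -0.004]
ft_force: [-0.5, 0.1, -1.1]
gripper_width: 0.0258
grip_force: 12.0
```

Request:
apply_moves([
  {"wx":0,"wy":0,"wz":0,"tx":8,"ty":16,"tz":0,"fingers":-1},
  {"wx":0,"wy":0,"wz":0,"tx":14,"ty":30,"tz":0,"fingers":-1},
  {"wx":0,"wy":0,"wz":0,"tx":20,"ty":42,"tz":0,"fingers":-1},
  {"wx":0,"wy":0,"wz":0,"tx":20,"ty":42,"tz":0,"fingers":-1},
  {"wx":0,"wy":0,"wz":0,"tx":20,"ty":42,"tz":0,"fingers":-1},
  {"wx":0,"wy":0,"wz":0,"tx":20,"ty":42,"tz":0,"fingers":-1},
  {"wx":0,"wy":0,"wz":0,"tx":20,"ty":42,"tz":0,"fingers":-1},
  {"wx":0,"wy":0,"wz":0,"tx":20,"ty":42,"tz":0,"fingers":-1},
  {"wx":0,"wy":0,"wz":0,"tx":20,"ty":42,"tz":0,"fingers":-1},
  {"wx":0,"wy":0,"wz":0,"tx":20,"ty":42,"tz":0,"fingers":-1},
  {"wx":0,"wy":0,"wz":0,"tx":20,"ty":42,"tz":0,"fingers":-1},
  {"wx":0,"wy":0,"wz":0,"tx":20,"ty":42,"tz":0,"fingers":-1},
  {"wx":0,"wy":0,"wz":0,"tx":20,"ty":42,"tz":0,"fingers":-1},
  {"wx":0,"wy":0,"wz":0,"tx":18,"ty":41,"tz":0,"fingers":-1},
  {"wx":0,"wy":0,"wz":0,"tx":10,"ty":20,"tz":0,"fingers":-1},
  {"wx":0,"wy":0,"wz":0,"tx":3,"ty":10,"tz":0,"fingers":-1},
  {"wx":0,"wy":0,"wz":0,"tx":0,"ty":0,"tz":20,"fingers":-1},
  {"wx":0,"wy":0,"wz":0,"tx":0,"ty":0,"tz":30,"fingers":-1},
  {"wx":0,"wy":0,"wz":0,"tx":0,"ty":0,"tz":0,"fingers":-1},
])

```text
time: 32.62
position: [0.6316, -0.2625, 0.314]
ee_rot: [-3.137, -0.001, 0.011]
ft_force: [1.1, 0.2, -1.0]
gripper_width: 0.0256
grip_force: 12.0
```

```bash
python3 - <<'E'
from h import *
c=camera("scene"); cv2.imwrite("pics/s5.png",cv2.resize(c["pixels"][110:290,70:320,::-1],None,fx=3,fy=3))
E
```

```text
(no output)
```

View pics/s5.png

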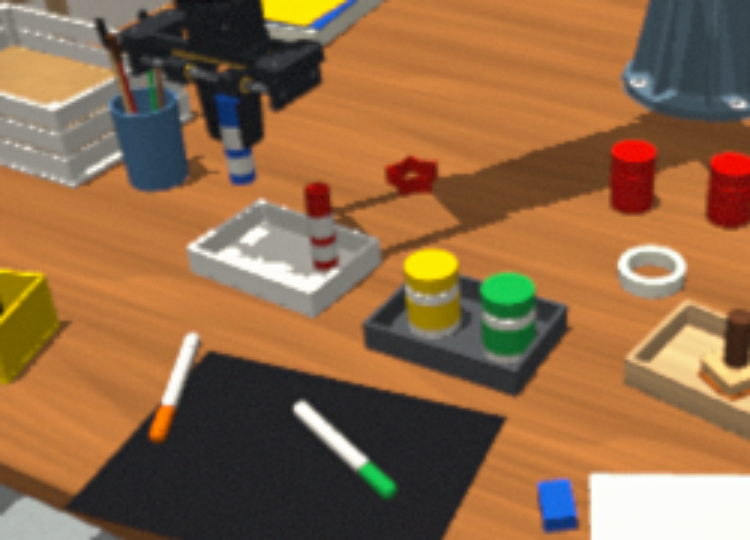

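The red stick stands in the tub (crop 320,230), and the blue one is held upright above it (237,140). Lower it.

Request:
apply_moves([
  {"wx":0,"wy":0,"wz":0,"tx":0,"ty":0,"tz":20,"fingers":-1},
  {"wx":0,"wy":0,"wz":0,"tx":0,"ty":0,"tz":35,"fingers":-1},
  {"wx":0,"wy":0,"wz":0,"tx":0,"ty":0,"tz":20,"fingers":-1},
  {"wx":0,"wy":0,"wz":0,"tx":0,"ty":0,"tz":12,"fingers":-1},
  {"wx":0,"wy":0,"wz":0,"tx":0,"ty":0,"tz":0,"fingers":-1},
  {"wx":0,"wy":0,"wz":0,"tx":0,"ty":0,"tz":0,"fingers":-1},
])

```text
time: 33.42
position: [0.6336, -0.2648, 0.2329]
ee_rot: [3.141, -0.0, 0.003]
ft_force: [-0.9, 1.0, -0.7]
gripper_width: 0.0256
grip_force: 12.0
```

Request:
apply_moves([
  {"wx":0,"wy":0,"wz":0,"tx":0,"ty":0,"tz":9,"fingers":-1},
  {"wx":0,"wy":0,"wz":0,"tx":0,"ty":0,"tz":6,"fingers":-1},
  {"wx":0,"wy":0,"wz":0,"tx":0,"ty":0,"tz":2,"fingers":-1},
  {"wx":0,"wy":0,"wz":0,"tx":0,"ty":0,"tz":0,"fingers":-1},
  {"wx":0,"wy":0,"wz":0,"tx":0,"ty":0,"tz":0,"fingers":-1},
])

```text
time: 34.05
position: [0.6331, -0.2646, 0.2148]
ee_rot: [3.141, -0.0, 0.0]
ft_force: [0.2, -0.2, -1.4]
gripper_width: 0.0257
grip_force: 12.0
```

Now release it, lift, and back away toward the base for a clear view.

Request:
apply_moves([
  {"wx":0,"wy":0,"wz":0,"tx":0,"ty":0,"tz":0,"fingers":0.14},
  {"wx":0,"wy":0,"wz":0,"tx":0,"ty":0,"tz":0,"fingers":0.14},
  {"wx":0,"wy":0,"wz":0,"tx":0,"ty":0,"tz":0,"fingers":0.14},
  {"wx":0,"wy":0,"wz":0,"tx":0,"ty":0,"tz":0,"fingers":0.14},
  {"wx":0,"wy":0,"wz":0,"tx":0,"ty":0,"tz":-20,"fingers":0.14},
  {"wx":0,"wy":0,"wz":0,"tx":0,"ty":0,"tz":-40,"fingers":0.14},
  {"wx":0,"wy":0,"wz":0,"tx":0,"ty":0,"tz":-40,"fingers":0.14},
  {"wx":0,"wy":0,"wz":0,"tx":0,"ty":0,"tz":-40,"fingers":0.14},
  {"wx":0,"wy":0,"wz":0,"tx":-15,"ty":0,"tz":-20,"fingers":0.14},
  {"wx":0,"wy":0,"wz":0,"tx":-40,"ty":0,"tz":0,"fingers":0.14},
  {"wx":0,"wy":0,"wz":0,"tx":-40,"ty":0,"tz":0,"fingers":0.14},
  {"wx":0,"wy":0,"wz":0,"tx":-40,"ty":0,"tz":0,"fingers":0.14},
  {"wx":0,"wy":0,"wz":0,"tx":-40,"ty":0,"tz":0,"fingers":0.14},
  {"wx":0,"wy":0,"wz":0,"tx":-40,"ty":0,"tz":0,"fingers":0.14},
  {"wx":0,"wy":0,"wz":0,"tx":-15,"ty":0,"tz":0,"fingers":0.14},
  {"wx":0,"wy":0,"wz":0,"tx":0,"ty":0,"tz":0,"fingers":0.14},
  {"wx":0,"wy":0,"wz":0,"tx":0,"ty":0,"tz":0,"fingers":0.14},
])

```text
time: 36.17
position: [0.404, -0.2647, 0.3754]
ee_rot: [3.141, -0.0, 0.002]
ft_force: [-0.2, 0.6, -0.2]
gripper_width: 0.05
grip_force: 0.0
```

```bash
python3 - <<'E'
from h import *
c=camera("scene"); save(c,"s6.png")
c=camera("top"); W=cloud(c); cv2.imwrite("pics/t6.png",cv2.resize(c["pixels"][100:260,100:400,::-1],None,fx=2.6,fy=2.6))
for n,(x,y),h in [("gr",(.6,-.195),.097),("gb",(.633,-.265),.097),("py",(.636,-.043),.075),("pg",(.636,.04),.075),("st",(.588,.244),.08)]:
    m=(abs(W[...,0]-x)<.04)&(abs(W[...,1]-y)<.04)&(abs(W[...,2]-h)<.012); print(n,m.sum(),W[m].mean(0).round(4))
E
```

```text
gr 48 [ 0.5986 -0.1926  0.0957]
gb 51 [ 0.6307 -0.2612  0.0951]
py 163 [ 0.6344 -0.0396  0.0739]
pg 161 [0.6346 0.0416 0.0741]
st 38 [0.586  0.2444 0.0786]
```

View pics/s6.png

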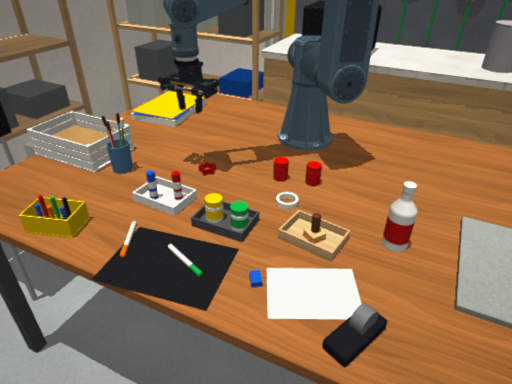

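View pics/t6.png

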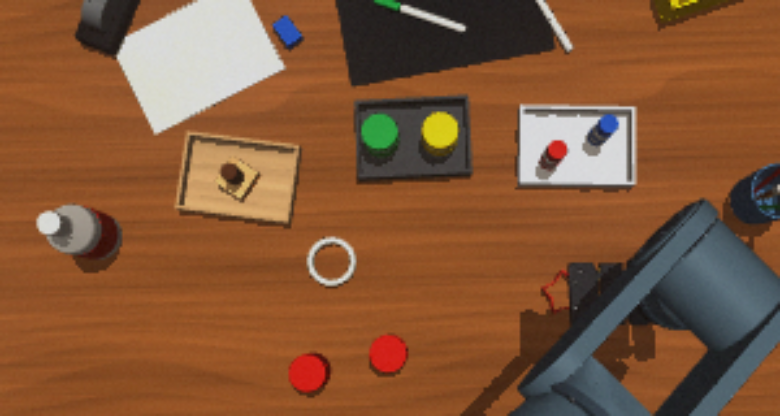

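Both views show all five objects standing in the right trays, with top heights as expected. The bottle and brush pot are upright and the arm is clear. Handing in.

```bash
python3 -c "
from cell import *
print(job_done())"
```

```text
the job is handed in; nothing more can be done
None
```

The job is handed in after about 36 s of robot time: in the final camera check both glue sticks stood in the white tub, both paint pots in the metal tray and the stamp in the wooden tray, with the glue bottle and brush pot still upright; the hand-in returned no verdict.

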